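# Free the transport lock and close the clamp carriage

### The arm

A 6-joint arm with a two-finger parallel gripper is mounted at the origin on the work surface. World frame = base frame: x ahead of the robot, y to its left, z up, the work surface at z = 0. Lengths are in mm, angles in degrees, forces in N, time in s.
With the tool pointing down it reaches from about 325 to 925 mm from the base axis. Payload 3.1 kg.
Tool frame: the origin (TCP) lies at the very end of the fingers, on their centre line; the grasp point (between the pads) lies grasp_offset behind it (grasp_offset is the distance from the TCP to the grasp point, in mm); z points along the fingers, x is the direction in which the jaws open and shut, and the axes are right-handed (so a half turn about z gives the same grasp; the last joint's range is limited). The gripper opens to 85 mm and grips with 20 to 120 N. Pads are 22 mm wide; open, the fingers measure 114 mm over their backs; the gripper's body (76 mm by 85 mm) begins 54 mm behind the grasp point. The pads swing forward as they close: fully open they stand 13 mm farther back than shut.
Start: joints at [-82.231, 12.427, 92.441, -0, 75.132, -6.429], TCP at [153.316, -605.916, 231.3] pointing down, gripper open.
Joint ranges: [-157.48, 157.48], [-44.54, 120.13], [17.64, 146.25], [-64.5, 244.5], [7.68, 150.69], [-147.95, 147.95]. Speed limits (degrees/s): [159.86, 159.86, 180, 180, 180, 180].

### API

Orientations are given as [roll, pitch, yaw] about the fixed x, y, z axes, in that order (R = Rz(yaw) Ry(pitch) Rx(roll)).
In Python, from station import * gives the robot as it stands. Calls block until the motion is done:
- goto(position, orientation): joint-space move of the TCP to a pose.
- move_l(position, attitude=None, speed=150): straight line of the TCP; attitude=None keeps the orientation; speed is the mean speed in mm/s.
- move_j(angles): joint-space move.
- grip(opening, squeeze=None): finger opening in mm; squeeze is the grip in N (None keeps the last); returns when the fingers have stopped.
- wait(seconds).
- solve_ik(position, orientation): joint angles nearest the present ones, or None.
- get_obs(): the state.
- get_image(name): name is "side" or "top"; returns the picture (420x560x3 uint8, red, green, blue); there is no depth.
- get_calibration(name): a dict with "fx", "fy", "cx", "cy" (pixels), "R" (3x3) and "t" (3): a world point X has camera coordinates R X + t. Camera axes: x right, y down, z forward; pixel columns grow to the right and rows downward; lengths in mm; the calibration is good to about 2 mm. A picture is of the moment at which its call begins. get_calibration takes no time and is no camera call.
A pose or a line that the arm cannot do raises Unreachable and nothing moves.
- sign_off(): hands the job in, once; it reports no verdict.
Trained networks look in the newest picture that a camera, given by its name, has taken for a name from the list of things; names that differ only in an ending like _2 or _b are one class to them, and where a whole thing is asked for, a point or a joint stands for the part that bears it (a point fixed in the world has none). Each returns a list of dicts, best first, with "score" (0 to 1); they miss things now and then, are a little off and sometimes report something else, mostly with a low value. They report only what shows in the picture. A call takes as long as a camera call.
- spot_in(name, camera): "extent" ([centre column, centre row, width, height] in pixels, round what is visible of it).
- regions_of(name, camera): "region" (420x560 bool, what is visible of it) and "extent" ([centre column, centre row, width, height] in pixels, round what is visible of it).
The state is a dict: "t": time; "joint_pos": joint angles; "qvel": joint speeds; "effort": joint torques, N m; "tcp_pos": TCP position; "ee_rot": TCP orientation; "wrist_force": force on the tool from outside, world axes, zero at the start; "moment": the same for the moment, N m; "grip_width": finger opening in mm.
Only numpy, scipy, OpenCV 4.12 (cv2) and the standard library are available. Lean on these libraries where they do the work, as an engineer would, in place of code of your own. Each camera call takes 0.05 s, during which the arm holds its last target.

### The job

Two checking fixtures stand on the inspection bench. On the one that holds the perforated steel plate, draw the yellow lock bar all the way out to the side, then slide the carriage with the black grip post fully home against the plate and let go. Leave the empty fixture with the blue lock bar alone.

Things in the scene. Friction and masses are not known exactly. Their poses are not given: they have to be found in the camera images.
- lock_tab (a point): Yellow upright tab on the lock bar of the fixture (dark fixed base, 250 x 120 mm) that holds the plate. Tab 24 mm in x, 16 in y, z 36 to 88 mm above the bench; point on its middle line at 70 mm. The yellow bar below it (18 mm wide, top at 36 mm) runs to -y across the carriage's way. Axes are the fixture's: z up, x = way the carriage slides home, y = way the bar is drawn out. Moves with the bar.
- lock (a joint): Travel of the yellow lock bar along the fixture's +y, m: 0 = pushed in (locked), 0.05 = fully out at its stop. Starts between 0 and 0.006. Below 0.03 it blocks the carriage after at most 12 mm of travel; beyond 0.033 the way is clear. It slides with about 3 N and stays where it is left.
- carriage_grip (a point): Black round grip post on the aluminium carriage of the same fixture: 24 mm in diameter, from 45 mm (top of the carriage block, 50 mm in x by 56 in y) to 100 mm above the bench; point on its axis at 80 mm. With both joints at 0 it lies 45 mm to -x and 85 mm to -y of lock_tab. Same axes as lock_tab. Moves with the carriage.
- carriage (a joint): Travel of that carriage along the fixture's +x (roughly away from the robot), in m: 0 = parked, 0.07 = home, its jaw against the plate, at its stop. Starts between 0 and 0.008. It slides with about 4 N and stays where it is left.
- spare_lock (a joint): Travel of the blue lock bar of the other, empty fixture (same build, no plate), in m: 0 = pushed in, 0.05 = out. Starts between 0 and 0.004. To be left alone.

How it is judged (in metres and radians):
On the way:
1. the yellow lock bar is drawn out (at least 38 mm) while the carriage is still parked (value of joint lock above 0.038 m and value of joint carriage below 0.02 m), for 0.2 s.
At the end, for the whole second after the job is handed in: The carriage of the loaded fixture is home against the plate (within 12 mm of its stop), its yellow lock bar is still out (at least 25 mm) and the blue lock bar of the empty fixture is still in (less than 15 mm out) (value of joint carriage above 0.058 m and value of joint lock above 0.025 m and value of joint spare_lock below 0.015 m); the robot touches nothing.
It fails at once if the blue lock bar of the empty fixture is drawn out by 15 mm or more (value of joint spare_lock above 0.015 m).
It also fails if it takes over 38 s, if anything falls off the work surface, if the arm or the gripper's body presses on something with over 40 N, if the wrist force passes 120 N, or if a joint passes its speed limit or range.

## Working session

There is one attempt and no reset: what is moved stays moved. The work goes in short steps, each a Python script; the robot and the scene stay as the last script left them, time stands still between calls to the robot, and variables do not carry over. Pictures are saved under pics/ and viewed, and the job is handed in when it is done.

```bash
mkdir -p pics
python3 - <<'E'
from station import *
import cv2,numpy as np
for n in("side","top"):
    im=get_image(n); cv2.imwrite(f"pics/{n}0.png",im[:,:,::-1])
    c=get_calibration(n); print(n,c)
    for k in("lock_tab","carriage_grip","lock","spare_lock"):
        print(k,[(round(d["score"],2),np.round(d["extent"],1).tolist()) for d in spot_in(k,n)])
o=get_obs();print({k:np.round(v,2) for k,v in o.items()})
import station;print([x for x in dir(station) if x[0]!='_'])
E
```

```text
side {'fx': 425.16770812631444, 'fy': 425.16770812631444, 'cx': 282.2471356533486, 'cy': 202.90774353374354, 'R': array([[ 0.99819959, -0.05935568, -0.00863024],
       [-0.04542322, -0.65411327, -0.75503149],
       [ 0.03917025,  0.75406414, -0.65563173]]), 't': array([-470.95479918,  118.2039271 ,  837.33805024])}
lock_tab [(0.55, [302.0, 295.8, 17.4, 71.0])]
carriage_grip []
lock [(0.62, [304.9, 297.4, 17.7, 71.0]), (0.34, [287.5, 154.9, 21.6, 43.6])]
spare_lock [(0.72, [286.9, 155.2, 16.1, 39.3])]
top {'fx': 401.36122496214415, 'fy': 401.36122496214415, 'cx': 281.8929672250649, 'cy': 216.24858785502227, 'R': array([[-5.84826312e-03, -9.99982112e-01, -1.25407557e-03],
       [-9.89899551e-01,  5.96693317e-03, -1.41644892e-01],
       [ 1.41649841e-01,  4.13032252e-04, -9.89916740e-01]]), 't': array([ 36.90115346, 475.71829373, 844.76111052])}
lock_tab [(0.69, [362.8, 206.8, 44.3, 21.3])]
carriage_grip [(0.87, [384.6, 231.8, 31.6, 30.4])]
lock [(0.64, [365.0, 204.8, 47.3, 22.8])]
spare_lock [(0.89, [175.5, 206.3, 53.6, 17.2])]
{'t': np.float64(0.5), 'joint_pos': array([-82.23,  12.43,  92.44,   0.  ,  75.13,  -6.43]), 'qvel': array([-0.  ,  0.01, -0.02,  0.05,  0.08, -0.01]), 'effort': array([  0.  , -39.64, -30.38,  -0.  ,   0.  ,  -0.  ]), 'tcp_pos': array([ 153.3 , -605.9 ,  231.27]), 'ee_rot': array([-180. ,    0. ,  -75.8]), 'wrist_force': array([0.66, 0.16, 0.14]), 'moment': array([-0.  ,  0.  ,  0.01]), 'grip_width': np.float64(85.5)}
['Unreachable', 'get_calibration', 'get_image', 'get_obs', 'goto', 'grasp_offset', 'grip', 'move_j', 'move_l', 'regions_of', 'sign_off', 'solve_ik', 'spot_in', 'wait']
```

View pics/side0.png

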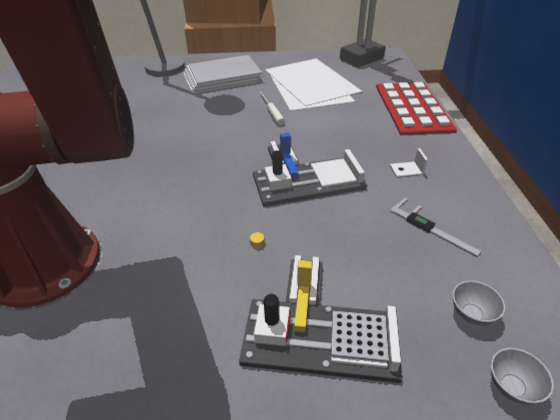

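View pics/top0.png

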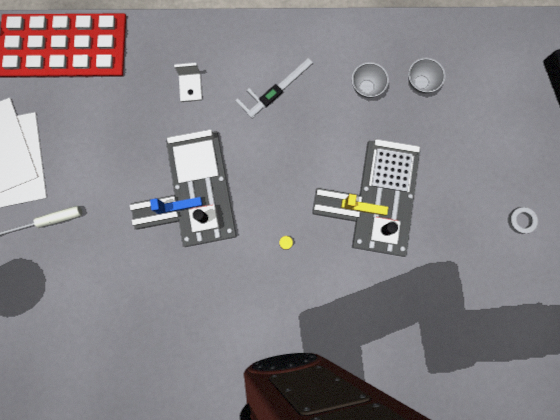

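Side shows the loaded fixture near the bottom, with the yellow tab at about (304,272) and the black post at about (271,309). In the top view the tab is at about (352,201) and the post at (390,229). The blue, empty fixture is the other one. I'll zoom in to get precise points.

Run:
```python
import cv2,numpy as np
s=cv2.imread("pics/side0.png")[245:385,230:410];t=cv2.imread("pics/top0.png")[130:265,300:430]
a=cv2.resize(s,None,fx=4,fy=4,interpolation=cv2.INTER_NEAREST);b=cv2.resize(t,None,fx=4,fy=4,interpolation=cv2.INTER_NEAREST)
for im,x0,y0 in((a,230,245),(b,300,130)):
    for i in range(0,im.shape[1],40):
        cv2.putText(im,str(x0+i//4),(i,8),0,.3,(0,255,0),1);cv2.line(im,(i,10),(i,14),(0,255,0),1)
    for i in range(0,im.shape[0],40):
        cv2.putText(im,str(y0+i//4),(0,i+4),0,.3,(0,255,0),1)
cv2.imwrite("pics/sz.png",a);cv2.imwrite("pics/tz.png",b)
```

```text
(no output)
```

View pics/sz.png

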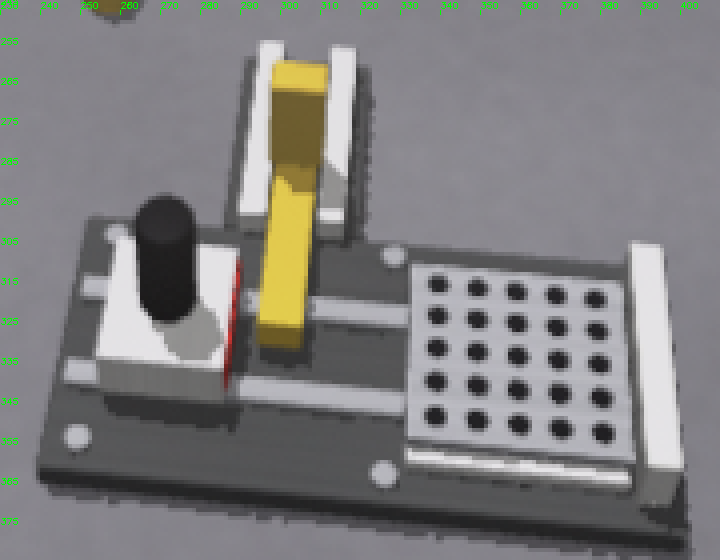

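View pics/tz.png

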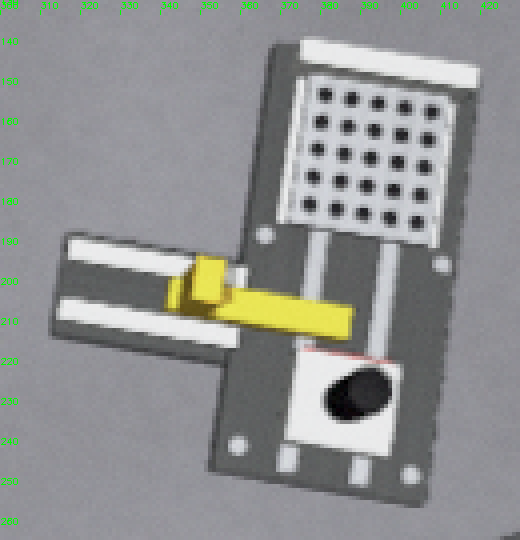

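The zoom puts the tab's top face centre at side (304.9,264) and top (352.7,200). The post's top centre is at side (271.3,299.5) and top (392.7,227.8).

```bash
cat > h.py <<'E'
import numpy as np,cv2
from station import get_calibration
C={n:get_calibration(n) for n in("side","top")}
def P(n):
    c=C[n];return np.array([[c["fx"],0,c["cx"]],[0,c["fy"],c["cy"]],[0,0,1]])@np.c_[c["R"],c["t"]]
def tri(s,t):
    X=cv2.triangulatePoints(P("side"),P("top"),np.array(s,float).reshape(2,1),np.array(t,float).reshape(2,1))[:,0];X=X[:3]/X[3]
    e=[np.round((lambda p:p[:2]/p[2])(P(n)@np.r_[X,1])-u,2) for n,u in(("side",s),("top",t))]
    return X,e
def onz(n,px,z):
    M=P(n);H=M[:,[0,1,3]].copy();H[:,2]+=M[:,2]*z
    v=np.linalg.solve(H,np.r_[px,1]);return v[:2]/v[2]
E
python3 - <<'E'
from h import *
from station import *
T,e=tri((304.9,264),(352.7,200));print("tab top",T,e)
G,e2=tri((271.3,299.5),(392.7,227.8));print("post top",G,e2)
f=lambda x,y:(300+x/4,130+y/4)
g=lambda x,y:(230+x/4,245+y/4)
for nm,a,b,z in(("base left",f(272,43),f(210,470),12),("base right",f(479,90),f(425,505),12),("base near",f(210,470),f(425,505),12),("stop far",f(302,40),f(479,66),50)):
    A,B=onz("top",a,z),onz("top",b,z);d=B-A;print(nm,A,B,np.linalg.norm(d),np.degrees(np.arctan2(d[1],d[0])))
A,B=onz("side",g(40,480),5),onz("side",g(685,548),5);d=B-A;print("side long",A,B,np.linalg.norm(d),np.degrees(np.arctan2(d[1],d[0])))
d=G-T
for yaw in(-9,-7,-5,-3):
    c,s=np.cos(np.radians(yaw)),np.sin(np.radians(yaw));print(yaw,"rel",c*d[0]+s*d[1],-s*d[0]+c*d[1])
print("go",grasp_offset)
for n in C: print(n,-C[n]["R"].T@C[n]["t"])
E
```

```text
tab top [ 502.79289    -112.39973781   87.22879163] [array([-0.74,  0.16]), array([-0.05, -0.7 ])]
post top [ 443.33951032 -189.20835195   98.70161702] [array([-0.9 ,  0.16]), array([-0.09, -0.77])]
base left [ 653.70972576 -165.47541958] [ 408.06321636 -122.18186569] 249.4324345121446 170.00464949355114
base right [ 624.97084001 -283.21359796] [ 388.02636529 -240.44529242] 240.77336243495336 169.768320184804
base near [ 408.06321636 -122.18186569] [ 388.02636529 -240.44529242] 119.94879533481462 -99.61605553867908
stop far [ 642.44414136 -173.60385639] [ 626.97027085 -270.45141195] 98.07593837359717 -99.07773690090974
side long [ 391.05967243 -241.24367895] [ 635.68408373 -284.29597326] 248.3839822706366 -9.981465324304285
-9 rel -46.70589545226618 -85.16353028048599
-7 rel -49.64960782690487 -83.48163871455695
-5 rel -52.53282980234229 -81.6980376312149
-3 rel -55.35204861672764 -79.81490007363718
go 18.700000000000003
side [ 442.67734703 -582.04168198  634.16862782]
top [351.468856    33.71300054 903.6725075 ]
```

Both heights match the text: the tab top is at 87 mm (88 given) and the post top at 98.7 mm (100 given). The fixture yaw is about -9.8°, and the offset between the two points agrees with (-45,-85). The tab grasp comes next.

```bash
cat >> h.py <<'E'
YAW=-9.8
ux=np.array([np.cos(np.radians(YAW)),np.sin(np.radians(YAW)),0]);uy=np.array([-ux[1],ux[0],0])
ORI=[180,0,YAW-90]
T=np.array([502.8,-112.4,0]);G=np.array([443.3,-189.2,0])
def rep(o):
    print("t",round(float(o["t"]),2),"tcp",np.round(o["tcp_pos"],1),"F",np.round(o["wrist_force"],1),"w",round(float(o["grip_width"]),1))
E
python3 - <<'E'
from h import *
from station import *
grip(55,40)
goto((T+[0,0,150]).tolist(),ORI);rep(get_obs())
move_l((T+[0,0,54]).tolist(),speed=80);rep(get_obs())
im=get_image("side");cv2.imwrite("pics/s1.png",im[:,:,::-1])
im=get_image("top");cv2.imwrite("pics/t1.png",im[:,:,::-1])
E
```

```text
t 3.09 tcp [ 503.  -113.2  150.3] F [ 0.5 -0.1  0.1] w 55.0
t 4.44 tcp [ 503.4 -112.6   54.6] F [-1.2  0.6  0.5] w 55.2
```

View pics/s1.png

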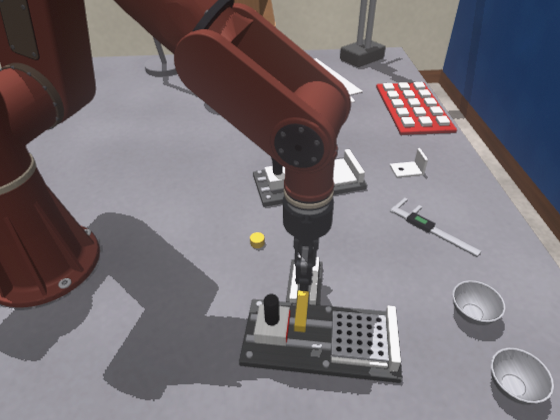

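The fingers straddle the tab at about (304,275), with the post clear at (271,309) and no contact force. I'll grip and draw the bar out.

Run:
```python
from h import *
from station import *
grip(0,40);o=get_obs();rep(o)
p=o["tcp_pos"].copy()
for d in(15,30,42,47):
    move_l((p+uy*d).tolist(),speed=60);rep(get_obs())
wait(0.3)
im=get_image("side");cv2.imwrite("pics/s2.png",im[:,:,::-1])
```

```text
t 4.97 tcp [ 503.  -112.4   54.3] F [-0.5  0.9  2.9] w 15.4
t 5.38 tcp [505.7 -96.8  54.3] F [ 0.3 -0.1  1.8] w 15.3
t 5.78 tcp [508.4 -81.8  54.3] F [0.4 0.2 0.1] w 15.9
t 6.12 tcp [510.5 -70.2  54.3] F [ 1.8  0.8 -0.3] w 15.6
t 6.38 tcp [511.2 -65.7  54.3] F [ 1.4 -0.  -1.3] w 15.3
```

View pics/s2.png

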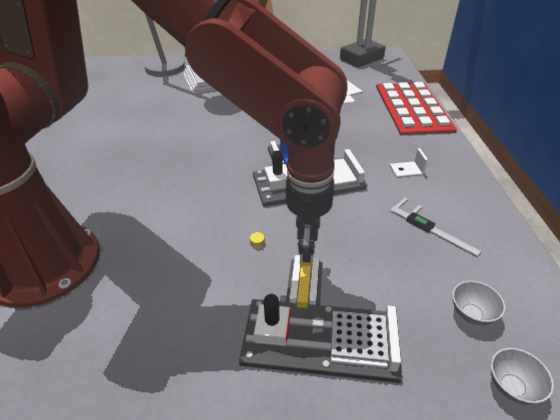

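The bar's end is now at about (305,302), up from row 330, so the carriage's way is clear. I'll take it the last few millimetres to the stop while watching the force.

```bash
python3 - <<'E'
from h import *
from station import *
p=get_obs()["tcp_pos"].copy();
for d in(1.5,3,4.5):
    move_l((p+uy*d).tolist(),speed=30);wait(.1);o=get_obs();rep(o)
    if abs(o["wrist_force"]@uy)>12:break
grip(45);p=get_obs()["tcp_pos"]
move_l([p[0],p[1],150],speed=150)
for d in(0,):
    q=G+[0,0,150];move_l(q.tolist(),speed=150)
im=get_image("side");cv2.imwrite("pics/s3.png",im[:,:,::-1])
move_l((G+[0,0,66]).tolist(),speed=80);rep(get_obs())
im=get_image("side");cv2.imwrite("pics/s4.png",im[:,:,::-1])
E
python3 -c "
import cv2,numpy as np
a=[cv2.resize(cv2.imread(f'pics/s{i}.png')[150:400,190:420],None,fx=1.7,fy=1.7) for i in(3,4)]
cv2.imwrite('pics/s34.png',np.hstack(a))"
```

```text
t 7.08 tcp [511.4 -64.7  54.3] F [ 1.5 -2.5 -1.4] w 15.5
t 7.42 tcp [511.5 -64.6  54.3] F [ 0.2 -7.8 -1. ] w 15.8
t 7.78 tcp [511.5 -64.5  54.3] F [  0.7 -12.2  -0.9] w 15.5
t 11.32 tcp [ 443.9 -189.5   66.6] F [ 0.5 -0.2 -1. ] w 44.7
```

View pics/s34.png

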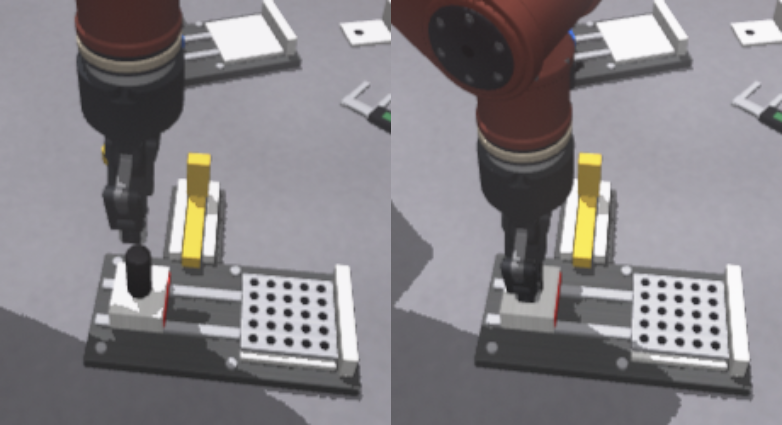

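The bar hit its stop at about 49 mm of travel, where the force rose to 12 N. The carriage is still parked, and the fingers straddle the post. I'll grip it and slide it home.

Run:
```python
from h import *
from station import *
grip(0,50);p=get_obs();rep(p);p=p["tcp_pos"].copy()
for d in(20,40,60,65,67,69,71,73,75):
    move_l((p+ux*d).tolist(),speed=60);wait(.05);o=get_obs();print(d,round(float((o["tcp_pos"]-p)@ux),1),end=" ");rep(o)
    if o["wrist_force"]@ux<-12:break
grip(50);p=get_obs()["tcp_pos"]
move_l([p[0],p[1],180],speed=150);q=p-ux*130;move_l([q[0]-60,q[1]-60,260],speed=200);rep(get_obs())
for n in("side","top"):
    im=get_image(n);cv2.imwrite(f"pics/{n}5.png",im[:,:,::-1])
```

```text
t 11.69 tcp [ 443.7 -189.7   66.8] F [-1.4 -1.3  3.3] w 23.1
20 20.3 t 12.23 tcp [ 463.7 -193.3   66.8] F [-0.6 -1.5  1.3] w 22.6
40 40.5 t 12.77 tcp [ 483.6 -196.9   66.8] F [-0.8 -2.5  1.2] w 22.5
60 60.3 t 13.3 tcp [ 503.1 -200.3   66.8] F [-0.3 -3.5  0.7] w 22.7
65 64.8 t 13.6 tcp [ 507.6 -201.1   66.8] F [-2.9 -4.2  1.7] w 23.1
67 66.5 t 13.9 tcp [ 509.2 -201.4   66.8] F [-3.6 -4.4  3.5] w 22.9
69 68.4 t 14.2 tcp [ 511.1 -201.8   66.8] F [-3.8 -4.3  3. ] w 22.6
71 69.9 t 14.5 tcp [ 512.5 -202.    66.8] F [-5.1 -4.7  4. ] w 23.2
73 69.9 t 14.8 tcp [ 512.6 -202.    66.7] F [-10.9  -3.5   8.2] w 22.7
75 69.9 t 15.1 tcp [ 512.6 -202.    66.7] F [-16.4  -2.8  12.6] w 22.7
t 17.57 tcp [ 330.1 -239.5  259.4] F [-0.1  0.  -0.3] w 49.8
```

View pics/side5.png

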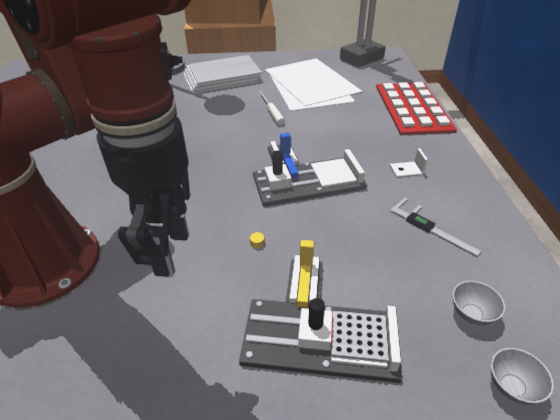

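View pics/top5.png

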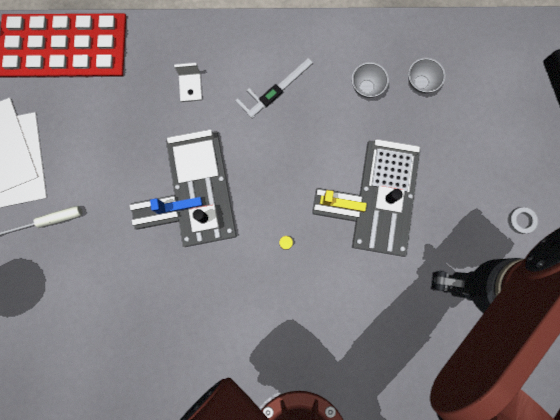

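The carriage is against the plate, with the post at side (317,312) and top (394,196). The yellow bar is still out, its tab at top (328,198). The blue bar hasn't moved from (175,205), and the arm is clear of everything.

Run:
```python
from station import *
sign_off()
```

```text
the job is handed in; nothing more can be done
```

The job is done and handed in at about 18 s of the 38 s allowed. `sign_off()` gives no verdict, so the result rests on my own checks below.

- **Lock bar:** I gripped the yellow tab and drew the bar out about 49 mm. It met its stop there, and the wrist force rose to 12 N. The carriage was still parked at that point.
- **Carriage:** I gripped the black post and slid it 69.9 mm along the fixture. It then stopped, and the force rose to about 16 N along the slide. I let go and backed the arm away.
- **Final pictures:** The carriage is against the perforated plate, the yellow bar is still out, and the blue bar is in its starting place. The arm is clear, with wrist force near zero.
- **Measurements before moving:** The tab top measured 87.2 mm (88 given) and the post top 98.7 mm (100 given). The offset between them agreed with the text to about 1 mm.
- **What disagreed:** The detector missed the grip post in the side view and gave one weak false hit for the lock on the blue bar. I took the tab and post positions from zoomed pictures by eye instead.

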